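# Step a filling carousel back one notch

## Task

The vial filling carousel was clicked round one place too far, so an open, empty vial went past the filling needle. Lift the pawl off the ratchet teeth by tipping its red knob over with a fingertip, push the wheel back (clockwise from above) one notch, then tip the pawl down into the teeth again and leave the wheel pushed back against it, the missed vial under the needle. Only touch and push, gently: grip and lift nothing, keep the vials in their pockets and leave everything else on the bench where it is.

Things in the scene. Friction and masses are not known exactly. Their poses are not given: they have to be found in the camera images.
- station: Filling carousel, fixed to the bench: white base plate 310 x 310 x 16 mm. Origin: middle of its underside, on the bench and on the wheel's upright axis; z up; x points from the wheel's centre to the filling column (28 mm steel post at x = 140 mm). It carries the wheel and the pawl. Below, 'high' means above the bench.
- needle (a point): Lower end of the filling needle (6 mm thick), 104 mm high, at station x = 72 mm, y = 0. It hangs from the white filling head, a box over station x = 60 to 156 mm, y = -20 to 20 mm, 170 to 213 mm high.
- wheel (a joint): Turn of the wheel, rad: 0 to 0.01 at the start; positive = forward (anticlockwise from above; the pawl clicks over), negative = backward (clockwise; blocked while the pawl is down). One notch is 0.5236 rad; 12 dark saw teeth, 12 mm high, stand on the rim. With the pawl dropped in, pushing backward ends hard against it at -0.52. Stays where left: needs about 3 N at the handle.
- hub (a point): Top centre of the wheel's hub, on the axis, 136 mm high; hub 34 mm across. The wheel: aluminium disc 250 mm across, top 42 mm high, rim teeth (99 to 125 mm from the axis) to 54 mm high, and 12 blue pockets, 21 mm across, to 58 mm high, on a circle of 72 mm radius.
- front_arm (a point): On the wheel's black three-armed handle: point on the centre line of one arm, 45 mm from the axis. The arms are level, round, 13 mm thick, centre line 125 mm high, ending 60 mm from the axis. At wheel 0 this arm points along station -x (the others at +60 and -60 degrees from +x). Pushing it towards station +y turns the wheel backward.
- pawl (a joint): Tilt of the pawl on its level pivot, rad: 0 = down, nose at a tooth's foot; 0.15 = nose on top of a tooth; over 0.2 = clear of the teeth; 1.75 = thrown back on its stop. Brass elbow, 150 g, held by its weight: below about 0.8 it falls down by itself, above that it falls back and stays there. A push of 1 to 3 N moves it.
- pawl_pivot (a point): Middle of the pawl's pivot pin, 66 mm high, at station x = -9, y = -134.5 mm. The pawl swings in the upright plane through it along u = station (0.866, 0.5). Pawl down: its 75 mm arm, 12 mm wide, 10 mm thick, runs level along +u over the rim, its lever stands upright. A bracket 74 mm high and 22 mm long stands 9 to 21 mm beside it, away from the wheel.
- pawl_nose (a point): Tip of the pawl's nose, middle of its lower front edge. Pawl down: 75 mm from the pivot along +u, 43.5 mm high, butting against a tooth. Pawl thrown back: the arm stands nearly upright over the pivot, leaning 10 degrees to -u, its end 140 mm high; pushing it along +u by some 45 mm, 35 to 60 mm above the pivot, tips it down again.
- pawl_knob (a point): Centre of the pawl's red ball knob, 18 mm across, on an 8 mm lever. Pawl down: 55 mm above the pivot and 4 mm to -u, 121 mm high. Pushing it along -u by some 50 mm lifts the nose and tips the pawl over; it then lies 54 mm from the pivot along -u, about 53 mm high, over a rubber bumper.
- vial_missed: The missed vial: open, white with a dark mouth, 12.6 mm across, 48 mm high, origin at the centre of its foot. Stands loose in a wheel pocket (42 to 90 mm high), 72 mm from the axis, at the start 30 degrees anticlockwise of station x; it rides with the wheel.
- vial_now: Open white vial of the same make, at the start in the pocket under the needle; rides with the wheel.
- vial_done1: Filled white vial with an orange cap, same size, in the pocket 60 degrees anticlockwise of station x; rides with the wheel.
- vial_done2: Filled white vial with an orange cap, same size, in the pocket 90 degrees anticlockwise of station x; rides with the wheel.
- rack: Blue tube rack with white tubes, 90 x 210 x 70 mm, loose, origin under its middle. Leave alone.
- tip_box: White box of yellow pipette tips, 85 x 120 x 63 mm, loose, origin under its middle. Leave alone.
- cap_jar: Amber jar with a white lid, 60 mm across, 60 mm high, loose, origin under its middle. Leave alone.
- marker: White marker pen with a blue cap, 135 mm long, 14 mm thick, lying loose, origin under its middle. Leave alone.

How it is judged:
By the outcome, as a careful person would: the job done as asked, in the order asked, and still so for the second after the job is handed in, with the robot touching nothing.
It also fails if it takes over 69 s, if anything falls off the work surface, if the arm or the gripper's body presses on something with over 40 N, if the wrist force passes 120 N, or if a joint passes its speed limit or range.

## Robot

A 6-joint arm with a two-finger parallel gripper is mounted at the origin on the work surface. World frame = base frame: x ahead of the robot, y to its left, z up, the work surface at z = 0. Lengths are in m, angles in rad, forces in N, time in s.
With the tool pointing down it reaches from about 0.35 to 0.975 m from the base axis. Payload 4.9 kg.
Tool frame: the origin (TCP) lies on the centre line of the jaws, within the pads' length; the fingertips stand ctrl.nose_length ahead of it and the grasp point (between the pads) lies 2 mm behind it (ctrl.nose_length is the distance from the TCP to the fingertips, in m); z points along the fingers, y is the direction in which the jaws open and shut (so a half turn about z gives the same grasp; the last joint's range is limited). The gripper opens to 85 mm and grips with 20 to 120 N. Pads are 22 mm wide; open, the fingers measure 114 mm over their backs; the gripper's body (76 mm by 85 mm) begins 54 mm behind the grasp point. The pads swing forward as they close: fully open they stand 13 mm farther back than shut.
Start: joints at [1.144, 0.053, 1.613, -0, 1.476, -0.119], TCP at [0.189, 0.596, 0.248] pointing down, gripper open.
Joint ranges: [-3.01, 3.01], [-1.01, 2.22], [0.06, 2.58], [-1.02, 4.17], [0.09, 2.62], [-3.14, 3.14]. Speed limits (rad/s): [2.57, 2.57, 3.14, 3.14, 3.14, 3.14].

## Interface

Orientations are given as a rotation vector (axis times angle).
In Python, from station import sensors, get_image, order, ctrl gives the robot as it stands.
- The arm moves only by the tool move_arm, never from a script. Its argument "increments" is a list of rows, each a list of 5 numbers: the shift along the tool's x, y, z in cm, then the turn about the tool's z in degrees, then the finger opening in cm, from 0 to 8.54. In form: [[dx, dy, dz, twist, gripper], ...]. A call has 1 to 5 rows; each row is the pose to reach, as a shift and turn from the pose commanded when the call began, along the tool's axes at that moment; what a row does not reach only later rows make up. A row lasts 1/8 s, in which the tool goes at most 62.5 mm and 10.7 degrees, less where a joint would pass 70% of its speed; a pose out of reach is approached as far as the arm can. A call with a gripper value outside its range is refused whole. The fingers move at their own pace and stop on an object; "newtons" is the grip in N (left out, the last holds). Time passes only in rows, so rows that repeat a pose let the fingers close. It gives the time, the measured TCP pose, the force and the opening at its end, in the units of the state.
- sensors.get_obs(): the state, without advancing time (a new reading comes with each control period).
- get_image(name): name is "side" or "top" or "wrist"; returns a dict with "image" (420x560x3 uint8, red, green, blue), "K" (3x3 intrinsics, pixels), "R" (3x3) and "t" (3): a world point X has camera coordinates R X + t. Camera axes: x right, y down, z forward; pixel columns grow to the right and rows downward; lengths in m; the calibration is good to about 2 mm. A picture is of the moment at which its call begins. There is no depth.
- order.finish_job(): hands the job in, once; it reports no verdict.
The state is a dict: "t": time; "q": joint angles; "dq": joint speeds; "effort": joint torques, N m; "tool_pos": TCP position; "tool_rot": TCP orientation; "contact_force": force on the tool from outside, world axes, zero at the start; "wrist_torque": the same for the moment, N m; "opening": finger opening in m.
Only numpy, scipy, OpenCV 4.12 (cv2) and the standard library are available. Lean on these libraries where they do the work, as an engineer would, in place of code of your own. Each camera call takes 0.05 s, during which the arm holds its last target.

## Working session

There is one attempt and no reset: what is moved stays moved. The work goes in short steps, Python scripts to look and compute and a tool call to move; the robot and the scene stay as the last step left them, time stands still between calls to the robot, and variables do not carry over. Pictures are saved under pics/ and viewed, and the job is handed in when it is done.

Besides the shell and the picture viewer there is one more tool, called after ">>>" as name([rows], argument=value, ...), one row to a line, values as JSON. move_arm: Moves the arm, as the interface text tells. Its arguments: {"type":"object","properties":{"increments":{"type":"array"},"newtons":{"type":"number"}},"required":["increments"]}

```bash
mkdir -p pics; ls; python3 - <<'E'
from station import sensors,get_image,order,ctrl
import cv2,numpy as np
o=sensors.get_obs()
print({k:np.round(v,4).tolist() for k,v in o.items()}, ctrl.nose_length)
for n in ["side","top","wrist"]:
    d=get_image(n); cv2.imwrite(f"pics/{n}0.png",d["image"][:,:,::-1]); print(n,np.round(d["K"],1).tolist(),np.round(d["R"],3).tolist(),np.round(d["t"],3).tolist())
    np.savez(f"{n}0.npz",**d)
E
```

```text
pics
{'t': 0.0, 'q': [1.144, 0.0534, 1.6143, 0.0, 1.476, -0.119], 'dq': [0.0002, -0.0003, 0.0012, -0.0003, 0.0007, 0.0011], 'effort': [0.0007, -39.3674, -37.0175, -0.0, 0.0071, -0.0], 'tool_pos': [0.1891, 0.5951, 0.2471], 'tool_rot': [-0.4815, -3.1039, 0.0031], 'contact_force': [0.0093, 0.2704, 1.1365], 'wrist_torque': [0.0076, -0.0226, -0.0057], 'opening': 0.0853} 0.017
side [[430.4, 0.0, 274.2], [0.0, 430.4, 202.3], [0.0, 0.0, 1.0]] [[0.997, -0.068, -0.023], [-0.057, -0.559, -0.827], [0.043, 0.826, -0.562]] [-0.556, 0.171, 0.888]
top [[539.7, 0.0, 285.3], [0.0, 539.7, 212.9], [0.0, 0.0, 1.0]] [[0.008, -1.0, -0.002], [-0.997, -0.007, -0.082], [0.082, 0.003, -0.997]] [0.043, 0.57, 1.165]
wrist [[326.0, 0.0, 279.0], [0.0, 326.0, 206.1], [0.0, 0.0, 1.0]] [[0.303, 0.953, -0.002], [0.903, -0.286, 0.321], [0.305, -0.099, -0.947]] [-0.626, -0.043, 0.38]
```

View pics/side0.png

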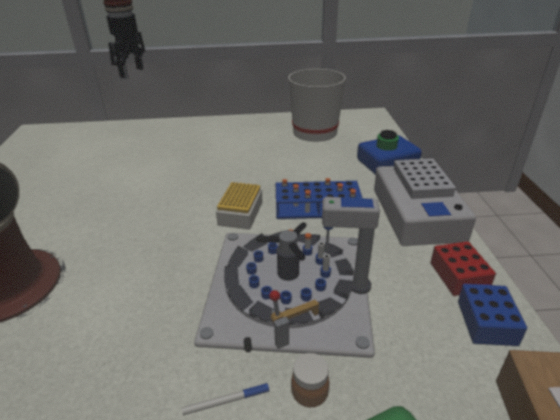

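View pics/top0.png

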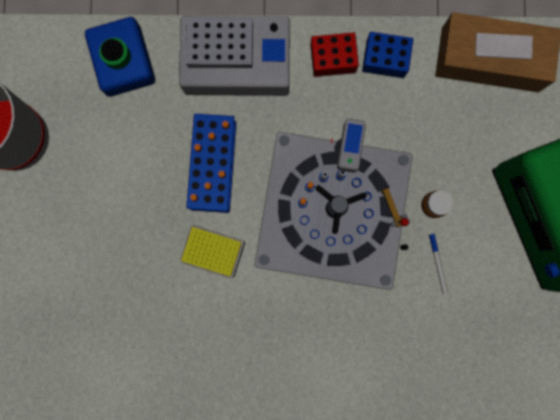

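View pics/wrist0.png

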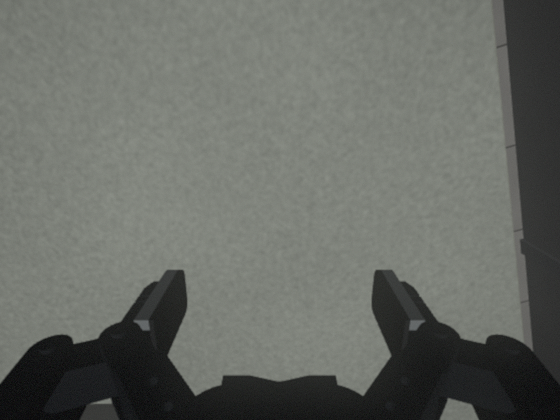

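```bash
cat > h.py <<'E'
import numpy as np,cv2
def load(n): 
    d=np.load(n); return {k:d[k] for k in d}
def ray(d,uv,z):
    r=d["R"].T@np.linalg.inv(d["K"])@np.array([uv[0],uv[1],1.]); c=-d["R"].T@d["t"]
    return c+r*(z-c[2])/r[2]
def tri(pairs):
    A=np.zeros((3,3));b=np.zeros(3)
    for d,uv in pairs:
        r=d["R"].T@np.linalg.inv(d["K"])@np.array([uv[0],uv[1],1.]);r/=np.linalg.norm(r); c=-d["R"].T@d["t"]
        P=np.eye(3)-np.outer(r,r);A+=P;b+=P@c
    return np.linalg.solve(A,b)
def proj(d,X):
    c=d["R"]@np.asarray(X,float)+d["t"];p=d["K"]@c;return p[:2]/p[2]
def blobs(d,lo,hi,box=None,amin=4):
    h=cv2.cvtColor(d["image"],cv2.COLOR_RGB2HSV);m=cv2.inRange(h,lo,hi)
    if box: 
        k=np.zeros_like(m);k[box[1]:box[3],box[0]:box[2]]=1;m=m*k
    n,l,s,c=cv2.connectedComponentsWithStats(m)
    return [(c[i].round(1).tolist(),int(s[i,4])) for i in range(1,n) if s[i,4]>=amin]
def crop(d,name,x0,y0,x1,y1,f):
    cv2.imwrite(name,cv2.resize(d["image"][y0:y1,x0:x1,::-1],None,fx=f,fy=f,interpolation=cv2.INTER_CUBIC))
E
python3 - <<'E'
from h import *
t=load("top0.npz");s=load("side0.npz")
crop(t,"pics/topc.png",250,120,420,295,3.4)
crop(s,"pics/sidec.png",195,190,385,360,4)
for d in(t,s): print(blobs(d,(0,150,90),(4,255,255)),blobs(d,(5,140,90),(14,255,255)),)
E
```

```text
[([334.4, 51.2], 1049), ([4.4, 118.6], 373), ([404.8, 221.5], 28)] [([471.0, 16.7], 7), ([454.8, 20.5], 4), ([461.4, 23.8], 5), ([475.7, 23.9], 7), ([451.2, 25.2], 4), ([503.6, 26.4], 5), ([529.5, 27.7], 11), ([481.8, 29.8], 8), ([495.0, 30.0], 5), ([521.1, 28.9], 7), ([458.5, 30.5], 4), ([509.2, 31.2], 4), ([513.8, 31.8], 5), ([470.2, 34.0], 4), ([542.4, 33.8], 5), ([555.5, 34.5], 4), ([538.5, 34.5], 4), ([465.4, 37.7], 7), ([474.0, 37.5], 4), ([469.0, 40.2], 4), ([548.3, 41.0], 6), ([451.9, 44.6], 10), ([545.0, 41.5], 4), ([460.9, 44.2], 8), ([467.2, 45.8], 5), ([459.0, 49.4], 8), ([543.8, 53.5], 6), ([534.0, 58.2], 4), ([456.4, 59.3], 7), ([499.8, 62.0], 33), ([517.2, 60.2], 4), ([551.0, 62.0], 4), ([477.3, 64.9], 7), ([520.2, 62.8], 5), ([486.3, 66.5], 6), ([506.8, 64.5], 4), ([501.0, 68.0], 6), ([513.5, 68.5], 4), ([519.1, 71.1], 8), ([541.2, 72.8], 6), ([225.0, 124.0], 21), ([211.1, 135.7], 22), ([197.0, 147.0], 21), ([221.4, 173.9], 22), ([207.2, 185.5], 21), ([310.1, 184.8], 22), ([193.2, 197.0], 21), ([302.9, 201.0], 20)]
[([463.7, 261.0], 784), ([274.1, 294.1], 23)] [([327.5, 179.5], 4), ([295.2, 185.4], 5), ([339.3, 184.7], 6), ([307.4, 191.2], 5), ([352.1, 190.9], 8), ([307.7, 235.0], 13)]
```

View pics/topc.png

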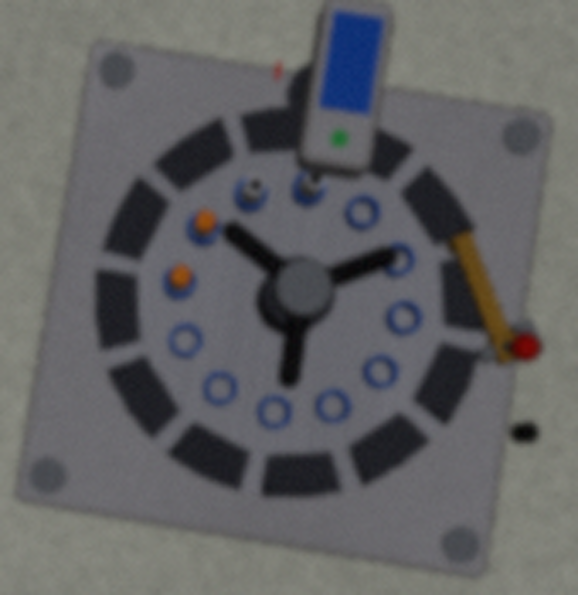

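View pics/sidec.png

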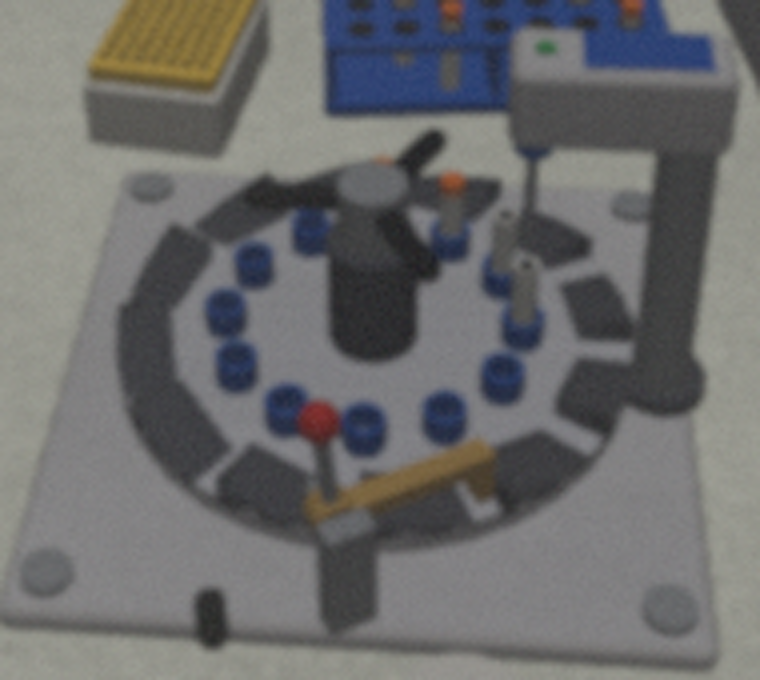

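The top crop shows the plate pads at crop (117,71), (521,136), (460,545) and (48,475), with the hub at (303,290) and the red knob at (525,346). The side crop shows the pawl down, knob at (319,422).

```bash
python3 - <<'E'
from h import *
t=load("top0.npz");s=load("side0.npz")
T=lambda p:(p[0]/3.4+250-.35,p[1]/3.4+120-.35)
S=lambda p:(p[0]/4+195-.4,p[1]/4+190-.4)
C=np.array([ray(t,T(p),.016)for p in[(95,42),(552,115),(487,575),(17,495)]])
F=np.array([ray(t,T(p),.02)for p in[(117,71),(521,136),(460,545),(48,475)]])
CS=np.array([ray(s,S(p),.016)for p in[(126,172),(660,185),(712,660),(2,620)]])
for Q in(C,F,CS):
    c=Q.mean(0); x=(Q[0]+Q[1]-Q[2]-Q[3]) ; y=(Q[0]+Q[3]-Q[1]-Q[2])
    print(c.round(4),np.degrees(np.arctan2(x[1],x[0])),np.degrees(np.arctan2(-y[0],y[1])),np.linalg.norm(x)/2,np.linalg.norm(y)/2)
print("hub",ray(t,T((303,290)),.136), tri([(t,T((303,290))),(s,S((372,184)))]))
k=tri([(t,(404.8,221.5)),(s,(274.1,294.1))]);print("knob",k, proj(t,k),proj(s,k))
caps=[ray(t,p,.09) for p in[(310.1,184.8),(302.9,201.0)]];print(caps)
for O in [C.mean(0)[:2],F.mean(0)[:2]]:
  print([np.degrees(np.arctan2(*(c[:2]-O)[::-1])) for c in caps],[np.linalg.norm(c[:2]-O) for c in caps])
E
```

```text
[ 0.5791 -0.0613  0.016 ] -8.854648983516299 -8.993443513051 0.3027917354068097 0.30589866559328743
[ 0.5784 -0.0602  0.02  ] -9.031902715432496 -9.016929993063858 0.26885590347501415 0.268395170597256
[ 0.5804 -0.0636  0.016 ] 81.08866388062698 81.73707291376685 0.3115766361870715 0.3014736095093365
hub [ 0.57680257 -0.05975345  0.136     ] [ 0.57888093 -0.06005616  0.13322725]
knob [ 0.54601567 -0.19371569  0.12391746] [404.79510963 221.24422682] [273.77792782 294.14142009]
[array([ 0.62313166, -0.00438606,  0.09      ]), array([0.58902645, 0.01047654, 0.09      ])]
[np.float64(52.2986198134664), np.float64(82.15276181531208)] [np.float64(0.071947601254035), np.float64(0.07246678833540636)]
[np.float64(51.29850117057314), np.float64(81.4758495345208)] [np.float64(0.07148011663755495), np.float64(0.07143581079294962)]
```

```bash
cat >> h.py <<'E'
from scipy.spatial.transform import Rotation as Ro
O=np.array([.5782,-.0602]);YAW=np.radians(-9.0)
def st(x,y):
    c,s=np.cos(YAW),np.sin(YAW);return O+np.array([c*x-s*y,s*x+c*y])
def inst(p):
    c,s=np.cos(YAW),np.sin(YAW);d=np.asarray(p[:2])-O;return np.array([c*d[0]+s*d[1],-s*d[0]+c*d[1]])
U=st(.866,.5)-O; PIV=st(-.009,-.1345)
def togo(xy,tipz,yawdeg=None):
    from station import sensors,ctrl
    o=sensors.get_obs();R=Ro.from_rotvec(o["tool_rot"]).as_matrix();p=o["tool_pos"]
    d=R.T@(np.array([xy[0],xy[1],tipz+ctrl.nose_length])-p)
    y=np.degrees(np.arctan2(R[1,0],R[0,0]))
    print("t",round(o["t"],2),"pos",np.round(p,4),"tilt",R[:,2].round(3),"yaw",round(y,1),"F",np.round(o["contact_force"],1),"q",np.round(o["q"],2),"open",round(o["opening"],3))
    print("tipz",round(p[2]-ctrl.nose_length,4),"station mm",(inst(p)*1000).round(1),"along u from pivot mm",round((p[:2]-PIV)@U*1000,1),"perp(to wheel) mm",round((p[:2]-PIV)@np.array([-U[1],U[0]])*1000,1))
    print("GO cm",(d*100).round(2),"twist",None if yawdeg is None else round((y-yawdeg+180)%360-180,1))
E
```

>>> move_arm([
  [-4.2,-4.3,0,-8,0],
  [-8.4,-8.6,0,-16,0],
  [-12.6,-12.9,0,-24,0],
  [-16.8,-17.2,0,-32,0],
  [-21,-21.5,0,-39,0],
], newtons=20)

```text
t: 0.78
tool_pos: [0.3247, 0.3253, 0.2481]
tool_rot: [-0.59, 3.086, -0.0]
contact_force: [0.7, 0.2, 0.2]
opening: 0.0004
```

```bash
python3 -c "
from h import *
togo(PIV+.031*U,.22,201)"
```

```text
t 0.78 pos [0.3247 0.3253 0.2481] tilt [ 0. -0. -1.] yaw -158.4 F [0.7 0.2 0.2] q [ 0.62 -0.36  1.98 -0.    1.52 -1.32] open 0.0
tipz 0.2311 station mm [-310.7  341.1] along u from pivot mm -23.5 perp(to wheel) mm 562.7
GO cm [ -4.82 -56.33   1.12] twist 0.6
```

>>> move_arm([
  [-1,-6,0,0,0],
  [-2,-12,0,0,0],
  [-3,-18,0,0,0],
  [-4,-24,0,0,0],
  [-4.8,-30,0,0,0],
])

```text
t: 1.4
tool_pos: [0.4789, 0.0633, 0.2482]
tool_rot: [-0.582, 3.087, 0.0]
contact_force: [0.2, 0.5, -0.0]
opening: -0.0005
```

>>> move_arm([
  [0,-6,0,0,0],
  [0,-12,0,0,0],
  [0,-18,0,0,0],
  [0,-24,0,0,0],
  [0,-26,0,0,0],
])

```text
t: 2.02
tool_pos: [0.5733, -0.1798, 0.2476]
tool_rot: [0.577, -3.087, -0.001]
contact_force: [-0.3, -0.2, -0.2]
opening: -0.0002
```

```bash
python3 -c "
from h import *
togo(PIV+.031*U,.102,201)
from station import get_image
for n in ('top','side'):
  d=get_image(n);np.savez(n+'1.npz',**d)
  crop(d,'pics/'+n+'1.png',*((230,100,450,300) if n=='top' else (150,110,400,360)),3)
"
```

```text
t 2.02 pos [ 0.5733 -0.1798  0.2476] tilt [-0.001  0.    -1.   ] yaw -158.8 F [-0.3 -0.2 -0.2] q [-0.43 -0.    1.67 -0.    1.47 -2.37] open -0.0
tipz 0.2306 station mm [  13.9 -118.9] along u from pivot mm 27.6 perp(to wheel) mm 2.1
GO cm [-0.35 -0.22 12.86] twist 0.2
```

View pics/side1.png

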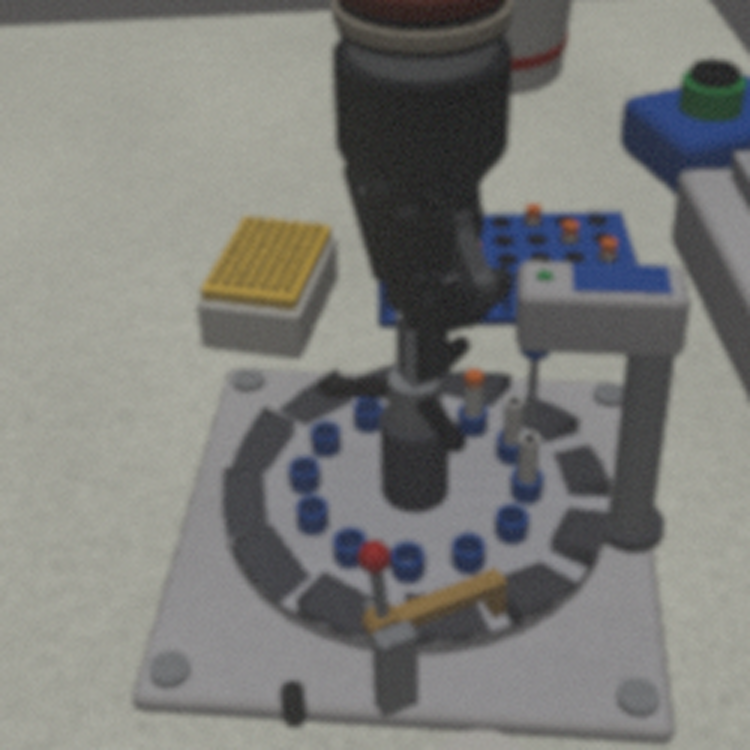

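View pics/top1.png

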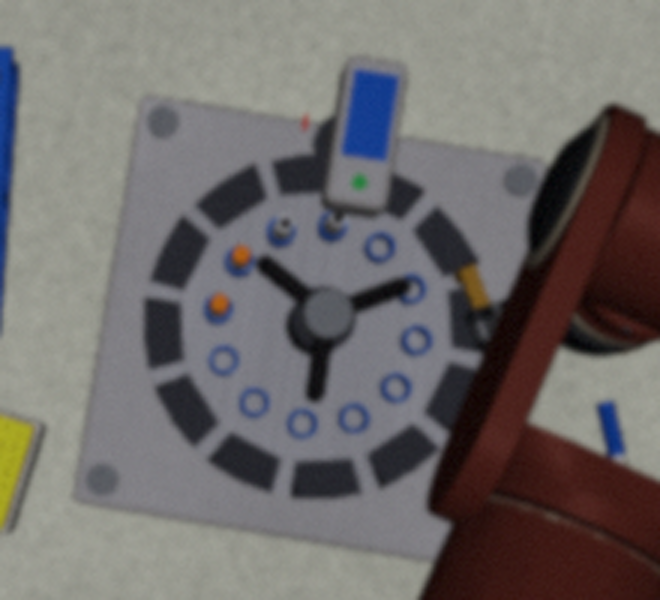

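The gripper is closed, high over the pawl arm at about side crop (415,330). Pawl and handle are unobstructed, so I'll descend beside the knob.

>>> move_arm([
  [-0.4,-0.2,5,0,0],
  [-0.4,-0.2,9,0,0],
  [-0.4,-0.2,12,0,0],
  [-0.4,-0.2,12.8,0,0],
  [-0.4,-0.2,12.8,0,0],
])

```text
t: 2.75
tool_pos: [0.5775, -0.1763, 0.1207]
tool_rot: [0.584, -3.087, -0.0]
contact_force: [0.1, -0.3, 0.6]
opening: 0.0004
```

```bash
python3 -c "
from h import *
togo(PIV-.034*U,.102,201)
from station import get_image
for n in ('side',):
  d=get_image(n);np.savez(n+'2.npz',**d)
  crop(d,'pics/'+n+'2.png',*((230,100,450,300) if n=='top' else (200,180,400,360)),4)
"
```

```text
t 2.75 pos [ 0.5775 -0.1763  0.1207] tilt [-0.  0. -1.] yaw -158.6 F [ 0.1 -0.3  0.6] q [-0.42  0.11  1.77  0.    1.26 -2.36] open 0.0
tipz 0.1037 station mm [  17.4 -114.8] along u from pivot mm 32.8 perp(to wheel) mm 3.9
GO cm [ 6.68 -0.34  0.17] twist 0.4
```

View pics/side2.png

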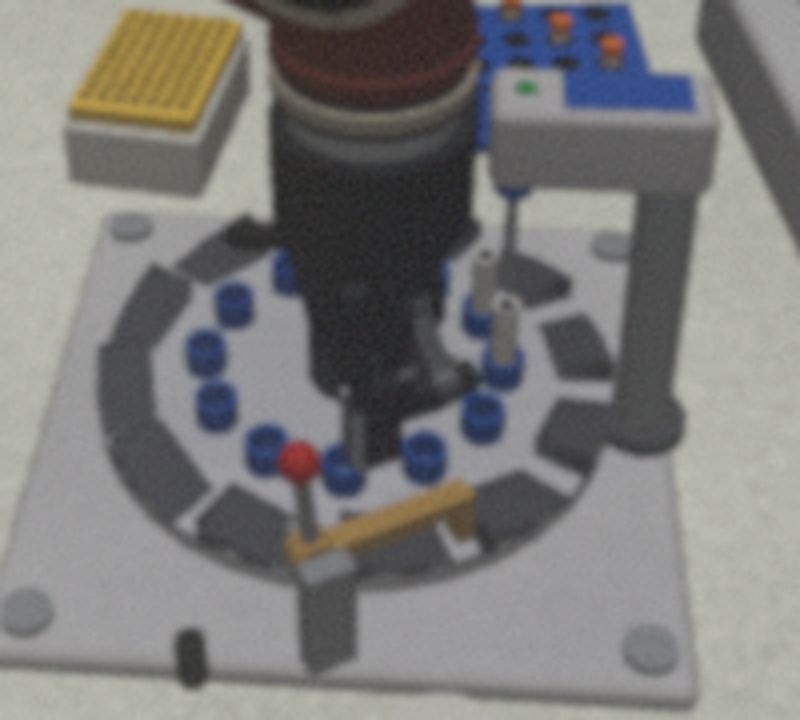

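The finger stands on the +u side of the knob (knob at crop (300,462), fingertip at (372,465)). Next I push along -u slowly.

>>> move_arm([
  [0.5,-0.4,0.2,0,0],
  [1.0,-0.4,0.2,0,0],
  [1.6,-0.4,0.2,0,0],
  [2.2,-0.4,0.2,0,0],
  [2.8,-0.4,0.2,0,0],
])

```text
t: 3.42
tool_pos: [0.5525, -0.1916, 0.1185]
tool_rot: [-0.582, 3.087, -0.001]
contact_force: [1.2, 0.2, -1.0]
opening: -0.0
```

```bash
python3 -c "
from h import *
togo(PIV-.039*U,.102,201)
from station import get_image
for n in ('side',):
  d=get_image(n);np.savez(n+'3.npz',**d)
  crop(d,'pics/'+n+'3.png',*((230,100,450,300) if n=='top' else (200,180,400,360)),4)
"
```

```text
t 3.42 pos [ 0.5525 -0.1916  0.1185] tilt [ 0. -0. -1.] yaw -158.6 F [ 1.2  0.2 -1. ] q [-0.46  0.07  1.82 -0.    1.25 -2.4 ] open -0.0
tipz 0.1015 station mm [  -4.9 -133.8] along u from pivot mm 3.9 perp(to wheel) mm -1.5
GO cm [ 4.29  0.17 -0.05] twist 0.4
```

View pics/side3.png

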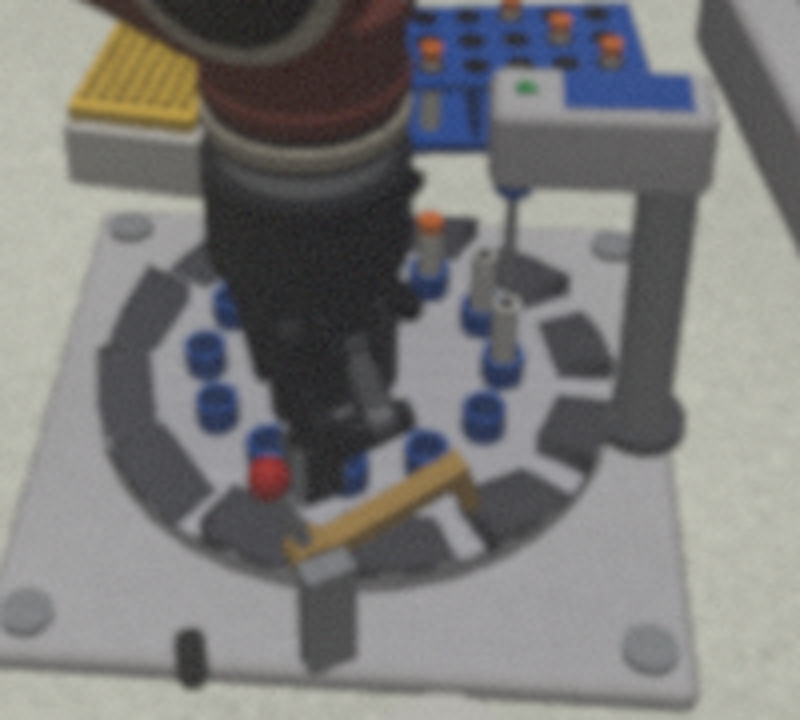

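The pawl is lifting: knob now at crop (268,478), with the nose end raised to (460,462). The push force is about 1 N, so I continue.

>>> move_arm([
  [0.6,0,0,0,0],
  [1.2,0,0,0,0],
  [1.8,0,0,0,0],
  [2.4,0,0,0,0],
  [3.0,0,0,0,0],
])

```text
t: 4.1
tool_pos: [0.5244, -0.2024, 0.1183]
tool_rot: [0.582, -3.087, 0.0]
contact_force: [-0.2, -0.7, 0.4]
opening: -0.0
```

>>> move_arm([
  [0.5,0,0,0,0],
  [1.0,0,0,0,0],
  [1.4,0,0,0,0],
  [1.4,0,0,0,0],
  [1.4,0,0,0,0],
])

```text
t: 4.72
tool_pos: [0.512, -0.2073, 0.1184]
tool_rot: [-0.582, 3.087, -0.0]
contact_force: [-0.2, 0.6, 0.3]
opening: 0.0
```

```bash
python3 -c "
from h import *
togo(PIV-.039*U,.2,201)
from station import get_image
for n in ('side',):
  d=get_image(n);np.savez(n+'4.npz',**d)
  crop(d,'pics/'+n+'4.png',*((230,100,450,300) if n=='top' else (200,180,400,360)),4)
"
```

```text
t 4.72 pos [ 0.512  -0.2073  0.1184] tilt [ 0. -0. -1.] yaw -158.6 F [-0.2  0.6  0.3] q [-0.52 -0.    1.89  0.    1.25 -2.46] open 0.0
tipz 0.1014 station mm [ -42.4 -155.6] along u from pivot mm -39.5 perp(to wheel) mm -1.6
GO cm [-0.05  0.16 -9.86] twist 0.4
```

View pics/side4.png

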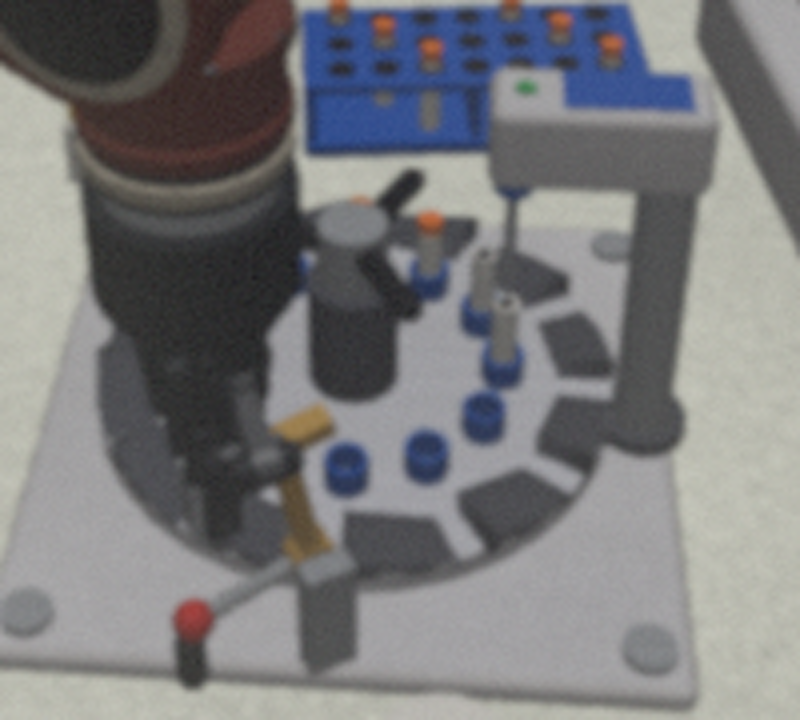

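The pawl is thrown back with the knob resting on the bumper at (193,620) and the arm upright at (300,480). I retreat upwards, then go to the handle and twist so the 22 mm face pushes.

>>> move_arm([
  [1,0,-1,0,0],
  [1,0,-5,0,0],
  [1,0,-10,9,0],
  [1,0,-10,18,0],
  [1,0,-10,27,0],
])

```text
t: 5.4
tool_pos: [0.5027, -0.2114, 0.2204]
tool_rot: [0.163, 3.135, -0.002]
contact_force: [0.4, 0.3, -0.7]
opening: -0.0
```

```bash
python3 -c "
from h import *
togo(st(-.045,-.030),.2,81)
"
```

```text
t 5.4 pos [ 0.5027 -0.2114  0.2204] tilt [ 0.002 -0.002 -1.   ] yaw 174.1 F [ 0.4  0.3 -0.7] q [-0.53 -0.12  1.83 -0.    1.43 -2.  ] open -0.0
tipz 0.2034 station mm [ -50.9 -161.2] along u from pivot mm -49.6 perp(to wheel) mm -2.2
GO cm [-1.29 13.07  0.33] twist 93.1
```

>>> move_arm([
  [-0.3,3,0,10,0],
  [-0.6,6,0,20,0],
  [-1,10,0,30,0],
  [-1.3,13,0,40,0],
  [-1.3,13,0,50,0],
])

```text
t: 6.02
tool_pos: [0.5283, -0.0813, 0.2191]
tool_rot: [1.47, 2.776, 0.001]
contact_force: [-0.7, -0.7, -0.2]
opening: -0.0004
```

>>> move_arm([
  [0,0,0,10,0],
  [0,0,0,20,0],
  [0,0,0,30,0],
  [0,0,0,40,0],
  [0,0,0,43,0],
])

```text
t: 6.65
tool_pos: [0.528, -0.0831, 0.2191]
tool_rot: [2.384, 2.044, 0.0]
contact_force: [0.6, -0.4, 0.4]
opening: -0.0002
```

```bash
python3 -c "
from h import *
togo(st(-.046,-.032),.112,81)
"
```

```text
t 6.65 pos [ 0.528  -0.0831  0.2191] tilt [ 0.001 -0.    -1.   ] yaw 81.2 F [ 0.6 -0.4  0.4] q [-0.3  -0.15  1.85 -0.    1.43 -0.14] open -0.0
tipz 0.2021 station mm [-45.9 -30.5] along u from pivot mm 20.0 perp(to wheel) mm 108.5
GO cm [-0.15 -0.01  9.01] twist 0.2
```

>>> move_arm([
  [-0.2,0,4,0,0],
  [-0.2,0,7,0,0],
  [-0.2,0,9,0,0],
  [-0.2,0,9,0,0],
])

```text
t: 7.15
tool_pos: [0.5269, -0.0847, 0.127]
tool_rot: [-2.381, -2.046, 0.003]
contact_force: [-0.7, -0.6, 0.6]
opening: 0.0003
```

```bash
python3 -c "
from h import *
togo(st(-.046,-.0175),.112,81)
from station import get_image
for n in ('side',):
  d=get_image(n);np.savez(n+'5.npz',**d)
  crop(d,'pics/'+n+'5.png',*((230,100,450,300) if n=='top' else (200,180,400,360)),4)
"
```

```text
t 7.15 pos [ 0.5269 -0.0847  0.127 ] tilt [-0.003  0.001 -1.   ] yaw 81.4 F [-0.7 -0.6  0.6] q [-0.3  -0.06  1.93 -0.    1.27 -0.15] open 0.0
tipz 0.11 station mm [-46.8 -32.2] along u from pivot mm 18.4 perp(to wheel) mm 107.5
GO cm [ 1.47  0.09 -0.2 ] twist 0.4
```

View pics/side5.png

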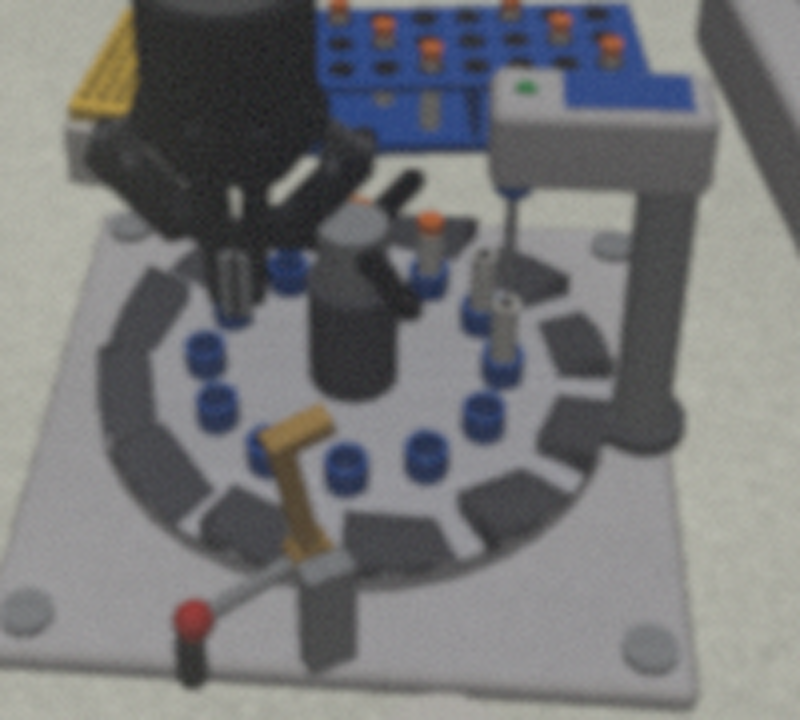

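>>> move_arm([
  [0.7,0,-0.1,0,0],
  [1.3,0.1,-0.1,0,0],
  [1.8,0,-0.1,4,0],
  [2.2,-0.1,-0.1,9,0],
  [2.6,-0.2,-0.1,14,0],
])

```text
t: 7.82
tool_pos: [0.5309, -0.0592, 0.1309]
tool_rot: [2.613, 1.737, 0.001]
contact_force: [-0.4, -3.1, 0.8]
opening: 0.0001
```

```bash
python3 -c "
from h import *
togo(st(-.0489,.0057),.111,53.5)
from station import get_image
for n in ('side','top'):
  d=get_image(n);np.savez(n+'6.npz',**d)
  crop(d,'pics/'+n+'6.png',*((230,100,450,300) if n=='top' else (200,180,400,360)),3.5)
"
```

```text
t 7.83 pos [ 0.5309 -0.0592  0.1309] tilt [ 0.002 -0.002 -1.   ] yaw 67.2 F [-0.4 -3.1  0.8] q [-0.25 -0.06  1.93 -0.    1.27  0.15] open 0.0
tipz 0.1139 station mm [-46.9  -6.5] along u from pivot mm 31.2 perp(to wheel) mm 129.8
GO cm [ 1.13 -0.49  0.28] twist 13.7
```

View pics/side6.png

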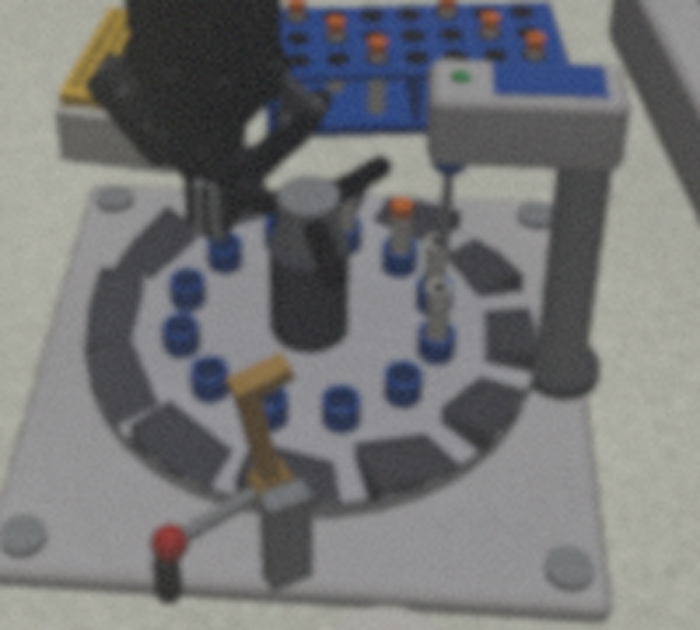

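View pics/top6.png

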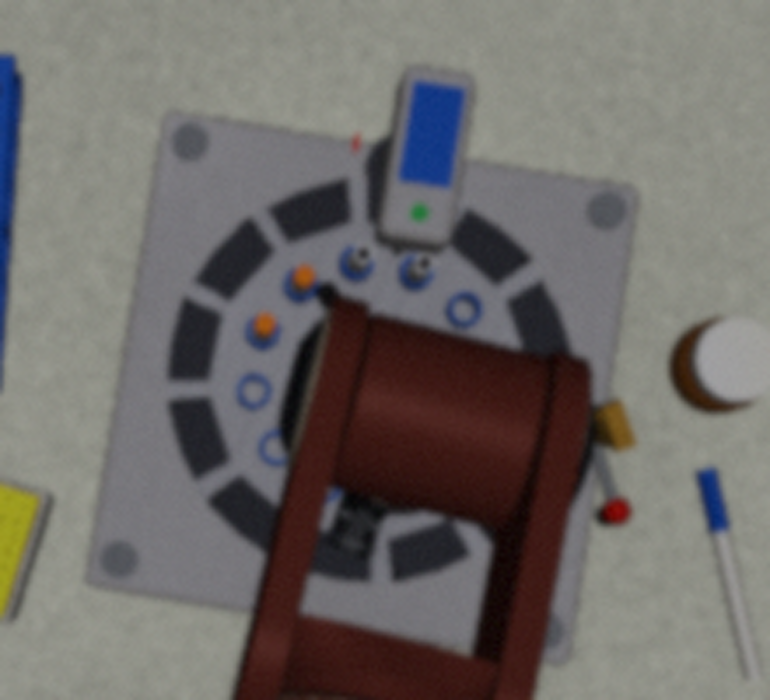

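The wheel is turning and the vials are riding along; the orange caps are at top crop (302,277) and (264,325). I use them to measure the wheel angle.

```bash
cat >> h.py <<'E'
def wheel(d):
    b0=blobs(load("top0.npz"),(5,140,90),(14,255,255),(270,150,360,230),10)
    b=blobs(d,(5,140,90),(14,255,255),(270,140,370,230),10)
    ang=lambda bb:sorted(np.degrees(np.arctan2(*(ray(d,p,.09)[:2]-O)[::-1])) for p,a in bb)
    print("caps",b,"radii",[round(np.linalg.norm(ray(d,p,.09)[:2]-O),4) for p,a in b],"turn rad",np.radians(np.array(ang(b))-np.array(ang(b0))).round(3) if len(b)==len(b0) else ang(b))
E
python3 -c "
from h import *
wheel(load('top6.npz'))"
```

```text
caps [([316.2, 178.7], 23), ([305.2, 192.5], 24)] radii [np.float64(0.0722), np.float64(0.0719)] turn rad [-0.253 -0.258]
```

>>> move_arm([
  [0.25,-0.05,0,3,0],
  [0.5,-0.12,0,6.5,0],
  [0.75,-0.2,0,10,0],
  [1.0,-0.28,0,13,0],
  [1.0,-0.28,0,13,0],
])

```text
t: 8.55
tool_pos: [0.5315, -0.0484, 0.1298]
tool_rot: [2.793, 1.438, 0.001]
contact_force: [0.0, 0.1, 0.7]
opening: -0.0001
```

```bash
python3 -c "
from h import *
togo(st(-.0489,.0057),.111,53.5)
from station import get_image
d=get_image('top');wheel(d);np.savez('top7.npz',**d)
"
```

```text
t 8.55 pos [ 0.5315 -0.0484  0.1298] tilt [ 0.001 -0.    -1.   ] yaw 54.5 F [0.  0.1 0.7] q [-0.23 -0.06  1.93  0.    1.27  0.39] open -0.0
tipz 0.1128 station mm [-48.    4.4] along u from pivot mm 35.7 perp(to wheel) mm 139.7
GO cm [ 0.08 -0.14  0.18] twist 1.0
caps [([322.1, 175.6], 24), ([308.3, 186.6], 20)] radii [np.float64(0.0715), np.float64(0.0724)] turn rad [-0.447 -0.452]
```

>>> move_arm([
  [0.06,0,0,1,0],
  [0.12,0,0,1.5,0],
  [0.12,0,0,1.5,0],
])

```text
t: 8.98
tool_pos: [0.5317, -0.0476, 0.1292]
tool_rot: [-2.813, -1.399, 0.001]
contact_force: [-1.8, -1.3, 1.7]
opening: -0.0001
```

```bash
python3 -c "
from h import *
togo(PIV-.055*U,.2,21)
from station import get_image
d=get_image('top');wheel(d);np.savez('top7.npz',**d)
"
```

```text
t 8.97 pos [ 0.5317 -0.0476  0.1292] tilt [-0.001  0.    -1.   ] yaw 52.9 F [-1.8 -1.3  1.7] q [-0.23 -0.06  1.93 -0.    1.27  0.42] open -0.0
tipz 0.1122 station mm [-47.9   5.2] along u from pivot mm 36.1 perp(to wheel) mm 140.4
GO cm [-15.16   7.11  -8.78] twist 31.9
caps [([322.4, 175.3], 25), ([308.9, 186.3], 23)] radii [np.float64(0.0718), np.float64(0.0717)] turn rad [-0.459 -0.47 ]
```

>>> move_arm([
  [-1.2,0,0,0,0],
  [-2,0,-3,0,0],
  [-2.5,0,-8.8,0,0],
  [-6,2,-9,10,0],
  [-11,4.5,-9,20,0],
])

```text
t: 9.65
tool_pos: [0.5018, -0.1632, 0.2209]
tool_rot: [3.013, 0.883, 0.005]
contact_force: [1.2, 0.6, -1.3]
opening: -0.0001
```

```bash
python3 -c "
from h import *
togo(PIV-.047*U,.2,21)
"
```

```text
t 9.65 pos [ 0.5018 -0.1632  0.2209] tilt [ 0.004 -0.001 -1.   ] yaw 32.7 F [ 1.2  0.6 -1.3] q [-0.46 -0.17  1.87  0.    1.44  0.54] open -0.0
tipz 0.2039 station mm [ -59.3 -113.7] along u from pivot mm -33.2 perp(to wheel) mm 43.2
GO cm [-2.22  3.95  0.39] twist 11.7
```

>>> move_arm([
  [-1.2,2,0,6,0],
  [-2.2,4,0,11.5,0],
  [-2.2,4,0,11.5,0],
  [-2.2,4,0,11.5,0],
])

```text
t: 10.15
tool_pos: [0.5043, -0.2076, 0.2191]
tool_rot: [-3.086, -0.584, -0.0]
contact_force: [0.2, 0.6, -0.0]
opening: 0.0001
```

```bash
python3 -c "
from h import *
togo(PIV-.047*U,.103,21)
from station import get_image
d=get_image('top');wheel(d);np.savez('top8.npz',**d);crop(d,'pics/top8.png',230,100,450,300,3.5)
d=get_image('side');crop(d,'pics/side8.png',200,180,400,360,3.5)
"
```

```text
t 10.15 pos [ 0.5043 -0.2076  0.2191] tilt [-0.     0.001 -1.   ] yaw 21.4 F [ 0.2  0.6 -0. ] q [-0.53 -0.12  1.83  0.    1.43  0.67] open 0.0
tipz 0.2021 station mm [ -49.9 -157.1] along u from pivot mm -46.7 perp(to wheel) mm 0.8
GO cm [-0.03  0.09  9.91] twist 0.4
caps [([322.4, 175.3], 24), ([308.9, 186.3], 22)] radii [np.float64(0.0718), np.float64(0.0717)] turn rad [-0.459 -0.47 ]
```

View pics/side8.png

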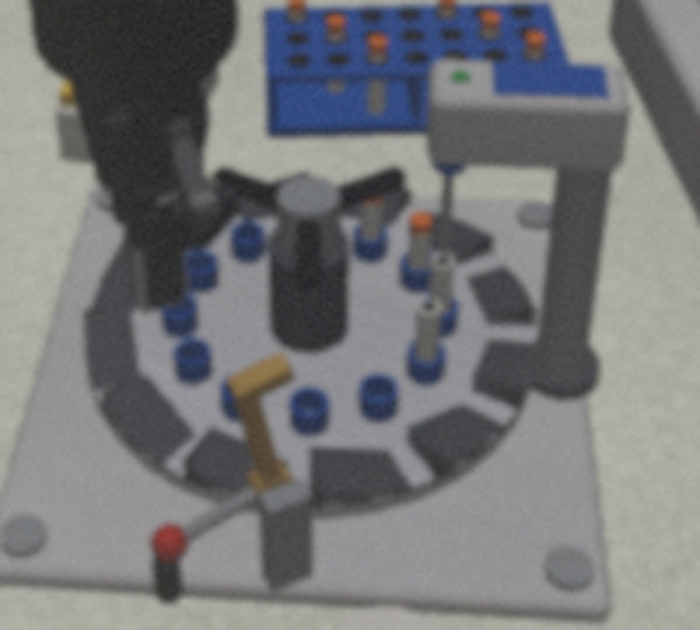

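The wheel is at -0.465, and the missed vial at side crop (442,290) is nearly under the needle. The pawl is still thrown back at (260,430), so I descend behind its arm.

>>> move_arm([
  [-0.4,0.1,4,0,0],
  [-0.4,0.1,8,0,0],
  [-0.4,0.1,9.9,0,0],
  [-0.4,0.1,9.9,0,0],
])

```text
t: 10.75
tool_pos: [0.5005, -0.2094, 0.119]
tool_rot: [-3.085, -0.583, 0.003]
contact_force: [0.1, 0.1, 0.0]
opening: 0.0002
```

>>> move_arm([
  [0.6,0,0,0,0],
  [1.2,0,0,0,0],
  [1.8,0,0,0,0],
  [2.5,0,0,0,0],
  [3.2,0,0,0,0],
])

```text
t: 11.38
tool_pos: [0.5315, -0.1986, 0.1205]
tool_rot: [3.087, 0.582, 0.0]
contact_force: [-0.7, -0.5, 0.6]
opening: -0.0004
```

```bash
python3 -c "
from h import *
togo(PIV+.023*U,.103,21)
from station import get_image
d=get_image('side');crop(d,'pics/side9.png',200,180,400,360,3.5)
"
```

```text
t 11.38 pos [ 0.5315 -0.1986  0.1205] tilt [ 0. -0. -1.] yaw 21.4 F [-0.7 -0.5  0.6] q [-0.49  0.03  1.86 -0.    1.25  0.71] open -0.0
tipz 0.1035 station mm [ -24.4 -144. ] along u from pivot mm -18.1 perp(to wheel) mm -0.5
GO cm [ 4.11 -0.02  0.05] twist 0.4
```

View pics/side9.png

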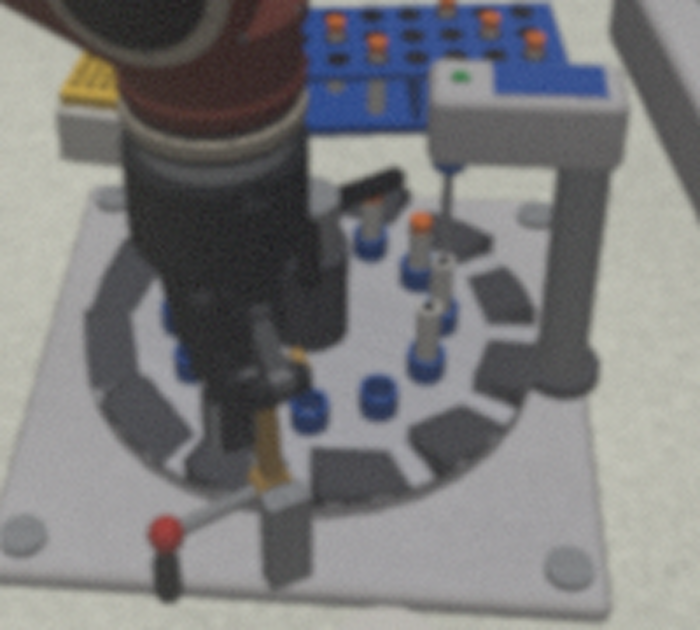

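Contact is made at low force, and the knob has lifted slightly off the bumper to (166,533). Continuing.

>>> move_arm([
  [0.6,0,0,0,0],
  [1.2,0,0,0,0],
  [1.8,0,0,0,0],
  [2.3,0,0,0,0],
  [2.8,0,0,0,0],
])

```text
t: 12.05
tool_pos: [0.5574, -0.1883, 0.1202]
tool_rot: [-3.087, -0.582, 0.0]
contact_force: [0.4, -0.4, -0.8]
opening: -0.0003
```

```bash
python3 -c "
from h import *
togo(PIV+.024*U,.103,21)
from station import get_image
d=get_image('side');crop(d,'pics/side10.png',200,180,400,360,3.5)
"
```

```text
t 12.05 pos [ 0.5574 -0.1883  0.1202] tilt [-0.  0. -1.] yaw 21.4 F [ 0.4 -0.4 -0.8] q [-0.45  0.08  1.81  0.    1.26  0.75] open -0.0
tipz 0.1032 station mm [  -0.5 -129.8] along u from pivot mm 9.7 perp(to wheel) mm -0.1
GO cm [ 1.43 -0.01  0.02] twist 0.4
```

View pics/side10.png

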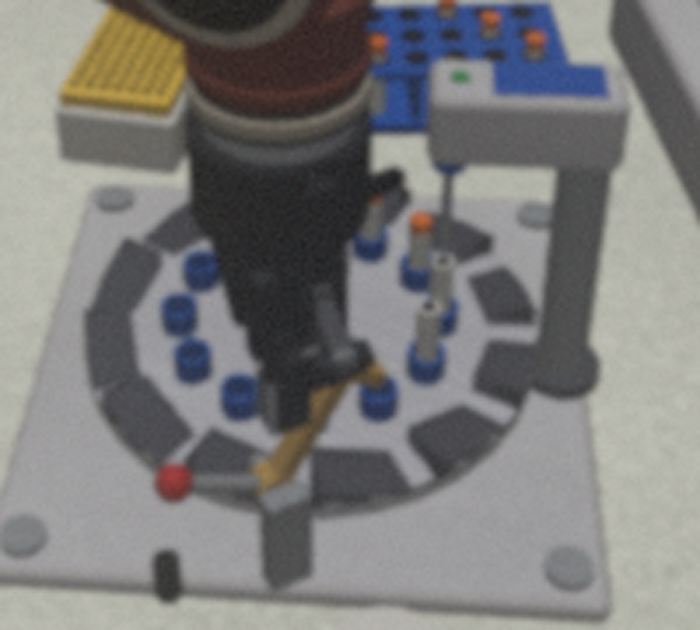

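>>> move_arm([
  [0.4,0,0,0,0],
  [0.8,0,0,0,0],
  [1.2,0,0,0,0],
  [1.6,0,0,0,0],
  [1.8,0,0,0,0],
])

```text
t: 12.72
tool_pos: [0.5741, -0.1818, 0.1203]
tool_rot: [3.087, 0.583, 0.0]
contact_force: [-0.4, 0.2, 0.1]
opening: -0.0001
```

```bash
python3 -c "
from h import *
togo(PIV+.024*U,.103,21)
from station import get_image
d=get_image('side');crop(d,'pics/side11.png',200,180,400,360,3.5)
"
```

```text
t 12.72 pos [ 0.5741 -0.1818  0.1203] tilt [ 0. -0. -1.] yaw 21.4 F [-0.4  0.2  0.1] q [-0.43  0.11  1.77  0.    1.26  0.77] open -0.0
tipz 0.1033 station mm [  15.  -120.7] along u from pivot mm 27.7 perp(to wheel) mm -0.1
GO cm [-0.37 -0.01  0.03] twist 0.4
```

View pics/side11.png

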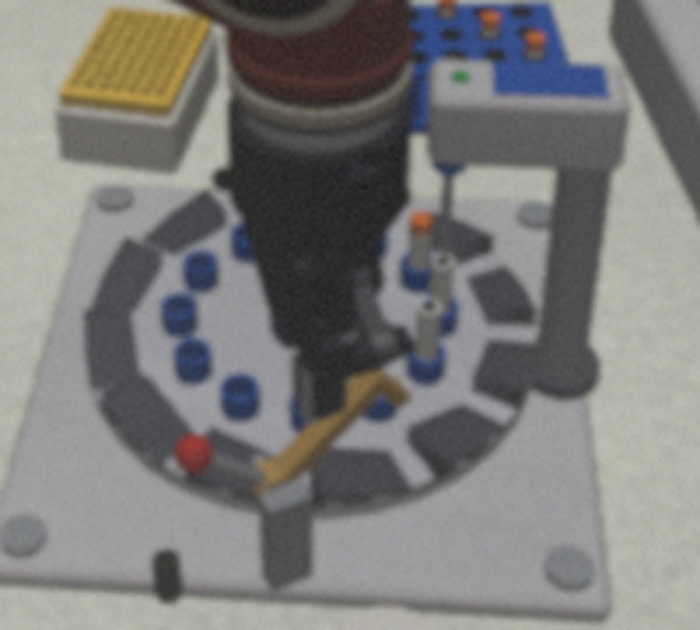

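>>> move_arm([
  [0.4,0,0,0,0],
  [0.8,0,0,0,0],
  [1.1,0,0,0,0],
  [1.1,0,0,0,0],
  [1.1,0,0,0,0],
])

```text
t: 13.4
tool_pos: [0.5841, -0.1779, 0.1202]
tool_rot: [-3.087, -0.582, 0.0]
contact_force: [-0.3, -0.5, 0.1]
opening: -0.0
```

```bash
python3 -c "
from h import *
togo(PIV+.024*U,.103,21)
from station import get_image
d=get_image('side');crop(d,'pics/side12.png',200,180,400,360,3.5)
"
```

```text
t 13.4 pos [ 0.5841 -0.1779  0.1202] tilt [-0.  0. -1.] yaw 21.4 F [-0.3 -0.5  0.1] q [-0.42  0.13  1.75 -0.    1.26  0.78] open -0.0
tipz 0.1032 station mm [  24.2 -115.3] along u from pivot mm 38.3 perp(to wheel) mm 0.0
GO cm [-1.43 -0.01  0.02] twist 0.4
```

View pics/side12.png

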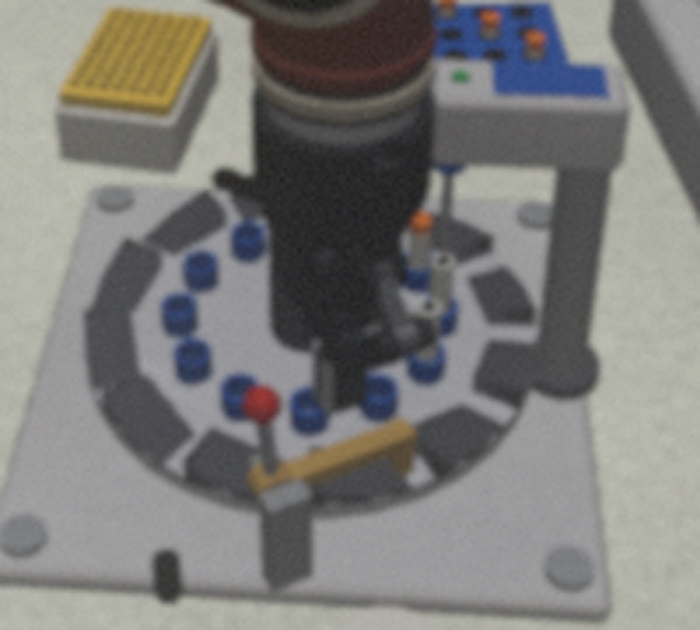

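The pawl has dropped back into the teeth: arm level at (330,460), knob up at (261,404). I rise and return to the handle for the final push back.

>>> move_arm([
  [0,0,-2,0,0],
  [0,0,-6,0,0],
  [0,0,-9.7,0,0],
  [0,0,-9.7,-10,0],
  [0,0,-9.7,-20,0],
])

```text
t: 14.08
tool_pos: [0.5848, -0.1783, 0.2203]
tool_rot: [2.933, 1.117, 0.004]
contact_force: [0.3, 0.2, -0.9]
opening: -0.0002
```

```bash
python3 -c "
from h import *
togo(st(-.0548,-.0081),.2,53.5)
"
```

```text
t 14.07 pos [ 0.5848 -0.1783  0.2203] tilt [ 0.004 -0.002 -1.   ] yaw 41.7 F [ 0.3  0.2 -0.9] q [-0.42  0.04  1.68 -0.    1.42  0.43] open -0.0
tipz 0.2033 station mm [  25.  -115.6] along u from pivot mm 38.9 perp(to wheel) mm -0.6
GO cm [  3.26 -12.99   0.29] twist -11.8
```

>>> move_arm([
  [0.8,-3.5,0,-6,0],
  [1.8,-8,0,-12,0],
  [3.2,-13,0,-12,0],
  [3.2,-13,0,-12,0],
])

```text
t: 14.58
tool_pos: [0.5214, -0.057, 0.2189]
tool_rot: [2.804, 1.415, 0.003]
contact_force: [-0.7, -0.1, 0.2]
opening: -0.0
```

```bash
python3 -c "
from h import *
togo(st(-.0548,-.0081),.112,53.5)
from station import get_image
d=get_image('side');crop(d,'pics/side13.png',200,180,400,360,3.5)
d=get_image('top');wheel(d)
"
```

```text
t 14.57 pos [ 0.5214 -0.057   0.2189] tilt [ 0.002 -0.    -1.   ] yaw 53.6 F [-0.7 -0.1  0.2] q [-0.25 -0.17  1.88  0.    1.43  0.39] open -0.0
tipz 0.2019 station mm [-56.6  -5.7] along u from pivot mm 23.2 perp(to wheel) mm 135.3
GO cm [-0.14  0.26  8.99] twist 0.1
caps [([322.4, 175.2], 24), ([308.9, 186.3], 22)] radii [np.float64(0.072), np.float64(0.0717)] turn rad [-0.46 -0.47]
```

View pics/side13.png

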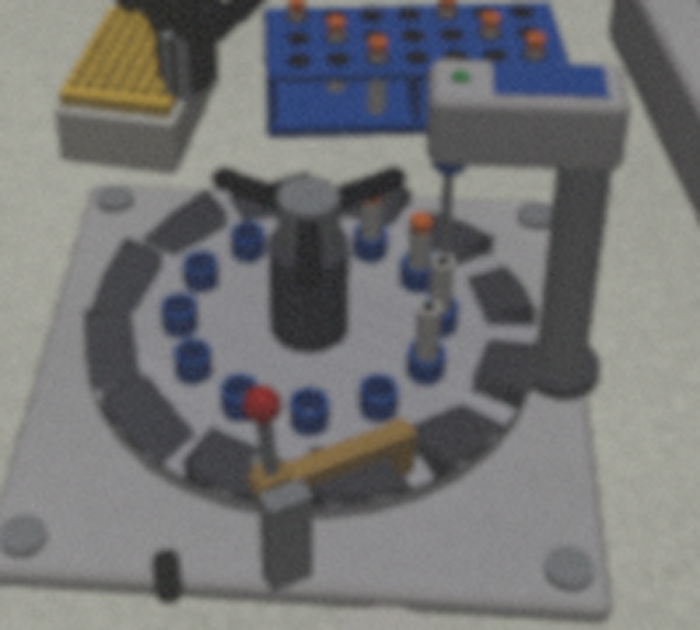

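>>> move_arm([
  [-0.3,0.2,4,0,0],
  [-0.3,0.2,7,0,0],
  [-0.3,0.2,8.9,0,0],
  [0.2,0.2,8.9,0,0],
  [0.8,0.2,8.9,0,0],
])

```text
t: 15.3
tool_pos: [0.5299, -0.0542, 0.1298]
tool_rot: [2.806, 1.409, 0.003]
contact_force: [0.8, 0.0, -0.1]
opening: 0.0001
```

>>> move_arm([
  [0.2,0,0,0,0],
  [0.4,0,0,0,0],
  [0.6,0,0,0,0],
  [0.6,0,0,0,0],
])

```text
t: 15.8
tool_pos: [0.5322, -0.049, 0.1285]
tool_rot: [2.807, 1.411, 0.0]
contact_force: [0.8, -0.4, -0.6]
opening: 0.0002
```

```bash
python3 -c "
from h import *
togo(st(-.0479,.0052),.112,53.5)
from station import get_image
d=get_image('top');wheel(d)
"
```

```text
t 15.8 pos [ 0.5322 -0.049   0.1285] tilt [ 0. -0. -1.] yaw 53.4 F [ 0.8 -0.4 -0.6] q [-0.23 -0.06  1.93 -0.    1.27  0.41] open 0.0
tipz 0.1115 station mm [-47.1   3.8] along u from pivot mm 36.1 perp(to wheel) mm 138.9
GO cm [ 0.09 -0.13 -0.05] twist -0.1
caps [([322.4, 175.3], 25), ([309.0, 186.3], 21)] radii [np.float64(0.0718), np.float64(0.0715)] turn rad [-0.459 -0.471]
```

>>> move_arm([
  [0.08,0,0,0,0],
  [0.16,-0.03,0,0.5,0],
  [0.24,-0.06,0,1,0],
  [0.24,-0.06,0,1,0],
])

```text
t: 16.35
tool_pos: [0.5331, -0.0471, 0.1283]
tool_rot: [2.819, 1.386, -0.0]
contact_force: [-0.5, -1.8, 0.6]
opening: -0.0
```

>>> move_arm([
  [0.06,-0.02,0,0.7,0],
  [0.12,-0.04,0,1.4,0],
  [0.12,-0.04,0,1.4,0],
])

```text
t: 16.73
tool_pos: [0.5336, -0.0456, 0.1283]
tool_rot: [2.836, 1.351, 0.0]
contact_force: [-0.7, -3.8, -1.0]
opening: -0.0002
```

```bash
python3 -c "
from h import *
togo(st(-.0479,.0052),.112,53.5)
from station import get_image
d=get_image('top');wheel(d)
"
```

```text
t 16.73 pos [ 0.5336 -0.0456  0.1283] tilt [ 0. -0. -1.] yaw 51.0 F [-0.7 -3.8 -1. ] q [-0.22 -0.05  1.93 -0.    1.27  0.46] open -0.0
tipz 0.1113 station mm [-46.3   7.4] along u from pivot mm 38.6 perp(to wheel) mm 141.6
GO cm [-0.27 -0.03 -0.07] twist -2.5
caps [([324.1, 174.7], 23), ([309.9, 185.0], 22)] radii [np.float64(0.0716), np.float64(0.0717)] turn rad [-0.512 -0.518]
```

>>> move_arm([
  [0.05,0,0,0.3,0],
  [0.1,0,0,0.5,0],
  [0.1,0,0,0.5,0],
])

```text
t: 17.15
tool_pos: [0.5338, -0.0452, 0.1282]
tool_rot: [2.842, 1.339, -0.002]
contact_force: [-2.6, -4.1, 1.1]
opening: 0.0003
```

```bash
python3 -c "
from h import *
togo(st(-.0479,.0052),.112,53.5)
from station import get_image
d=get_image('top');wheel(d)
"
```

```text
t 17.15 pos [ 0.5338 -0.0452  0.1282] tilt [-0.001 -0.001 -1.   ] yaw 50.5 F [-2.6 -4.1  1.1] q [-0.22 -0.05  1.93 -0.    1.27  0.47] open 0.0
tipz 0.1112 station mm [-46.2   7.9] along u from pivot mm 39.0 perp(to wheel) mm 141.9
GO cm [-0.32 -0.01 -0.08] twist -3.0
caps [([325.0, 174.4], 24), ([310.1, 184.5], 24)] radii [np.float64(0.0715), np.float64(0.0721)] turn rad [-0.539 -0.533]
```

>>> move_arm([
  [0.05,0,0,0,0],
  [0.1,0,0,0,0],
  [0.1,0,0,0,0],
])

```text
t: 17.58
tool_pos: [0.5339, -0.0451, 0.1282]
tool_rot: [2.841, 1.339, -0.005]
contact_force: [-4.0, -8.3, 1.8]
opening: 0.0001
```

```bash
python3 -c "
from h import *
togo(st(-.0479,.0052),.112,53.5)
from station import get_image
d=get_image('top');wheel(d);crop(d,'pics/top14.png',230,100,450,300,3.5)
d=get_image('side');crop(d,'pics/side14.png',200,180,400,360,3.5)
"
```

```text
t 17.57 pos [ 0.5339 -0.0451  0.1282] tilt [-0.003 -0.002 -1.   ] yaw 50.5 F [-4.  -8.3  1.8] q [-0.22 -0.05  1.93 -0.    1.27  0.47] open 0.0
tipz 0.1112 station mm [-46.1   8. ] along u from pivot mm 39.1 perp(to wheel) mm 142.0
GO cm [-0.33 -0.01 -0.08] twist -3.0
caps [([324.8, 174.4], 25), ([310.3, 184.7], 26)] radii [np.float64(0.0716), np.float64(0.0715)] turn rad [-0.534 -0.532]
```

View pics/side14.png

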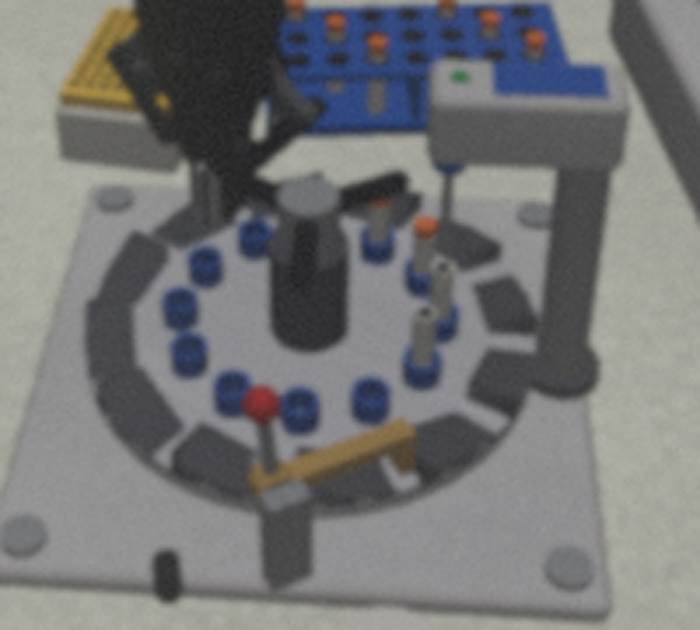

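The wheel is hard against the pawl: 9 N and no further motion, at about -0.53 by the caps. The pawl is down (arm 330,460; knob 261,404) and the missed vial is under the needle at (442,268). I back away and check.

>>> move_arm([
  [-0.5,0,0,0,0],
  [-1.5,0,0,0,0],
  [-2.2,0,-3,0,0],
  [-2.5,0,-8,0,0],
  [-4,0,-13,0,0],
])

```text
t: 18.3
tool_pos: [0.5089, -0.0747, 0.2594]
tool_rot: [-2.84, -1.34, -0.001]
contact_force: [0.8, -0.5, -0.1]
opening: 0.0002
```

>>> move_arm([
  [-4,0,0,0,0],
  [-8,0,0,0,0],
  [-8,0,0,0,0],
])

```text
t: 18.68
tool_pos: [0.4574, -0.1379, 0.2585]
tool_rot: [2.844, 1.335, 0.002]
contact_force: [-0.0, 0.7, 0.1]
opening: 0.0002
```

```bash
python3 -c "
from h import *
togo(st(-.0479,.0052),.112,53.5)
from station import get_image
d=get_image('top');wheel(d);cv2.imwrite('pics/top15.png',d['image'][:,:,::-1])
d=get_image('side');crop(d,'pics/side15.png',200,180,400,360,3.5)
"
```

```text
t 18.68 pos [ 0.4574 -0.1379  0.2585] tilt [ 0.001  0.    -1.   ] yaw 50.3 F [-0.   0.7  0.1] q [-0.45 -0.32  1.93  0.    1.53  0.24] open 0.0
tipz 0.2415 station mm [-107.2  -95.7] along u from pivot mm -65.6 perp(to wheel) mm 82.7
GO cm [11.69 -0.06 12.96] twist -3.2
caps [([324.9, 174.4], 23), ([310.1, 184.7], 23)] radii [np.float64(0.0716), np.float64(0.0718)] turn rad [-0.537 -0.528]
```

View pics/side15.png

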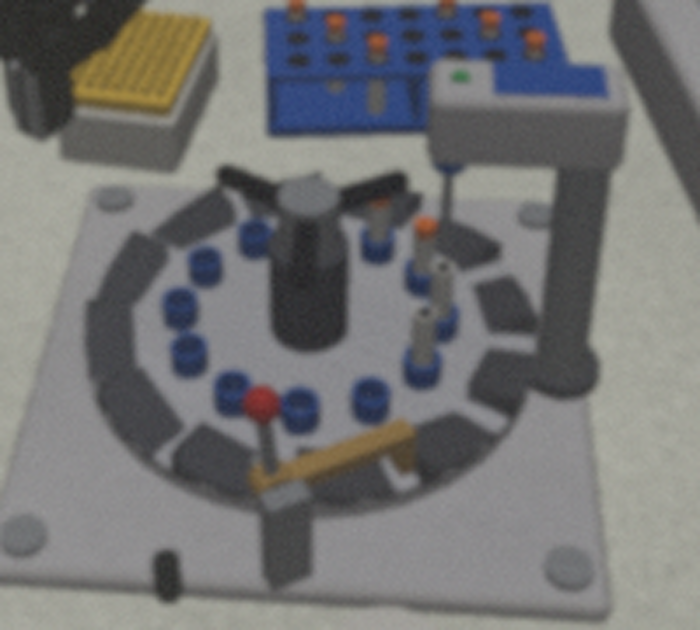

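View pics/top15.png

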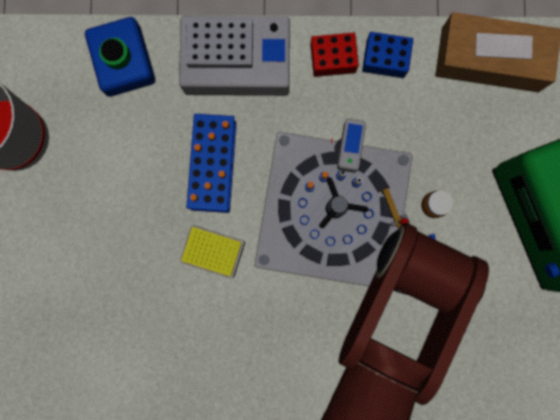

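Everything is in place: the wheel has stayed at -0.53, the pawl is down, all vials are upright in their pockets, and the robot is clear. I hand the job in.

```bash
python3 -c "
from station import order
print(order.finish_job())"
```

```text
the job is handed in; nothing more can be done
None
```

The wheel is back one notch with the missed vial under the needle, and I handed the job in after 18.7 s of the 69 s allowed.

**What I did:**
- I tipped the pawl back by pushing its red knob with a closed fingertip.
- I pushed the wheel clockwise by the front handle arm to about -0.465 rad, stopping just short of the notch.
- I tipped the pawl down into the teeth. It took more travel than the stated 45 mm: the fingertip went about 85 mm from its stand-off, at very low force.
- I pushed the wheel back until it stopped hard against the pawl, at about 9 N.

**Last checks, with the arm clear:**
- **Wheel:** the cap positions in the top view show it turned -0.53 rad from its start. That is about 0.01 more than the expected stop at -0.52, within the measuring error. It did not move when I withdrew.
- **Pawl:** it is down, with its arm level and its knob upright.
- **Vials:** all four stand upright in their pockets.
- **Bench:** the rack, tip box and jar look unmoved. The arm hid most of the marker in the last top view, but it never came near it.

No check failed.

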